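# Rehang the chip pail and hold the extractor hatch shut

## Task

Put the dust extractor back in order after emptying: first hang the chip pail by its handle board on the steel hook and let go of it, then turn the hatch's red quarter-turn fastener clockwise until its white slot lines up with the white marks, with the hatch still raised. Last, press the hatch panel down with the fingers until it is flush with its frame against the sprung seal, and finish while still holding it pressed there. Leave everything else on the bench where it is.

Things in the scene. Friction and masses are not known exactly. Their poses are not given: they have to be found in the camera images.
- pail: (sizes in mm) small open metal chip pail on the bench, about 0.3 kg, 76 across at the bottom, 90 at the rim, rim at height 75. Struts at its y = -45 and +45 (4 thick) carry a dark wood handle board above the mouth: 14 thick (x), 100 long (y), underside at height 135, top at 181. Opening under the board 60 high, 87 wide, seen along the pail's x. Origin: centre of the underside, z up
- pail_handle (a point): (sizes in mm) middle of the top edge of the pail's handle board, 181 above the pail's underside, 46 above the board's flat underside, which is what rests on the hook; axes as the pail (x across the board's 14 thickness, y along it)
- stand: (sizes in mm) fixed hook stand: plywood base 190 x 110 x 10; dark steel post 16 x 24 at its origin, 185 tall; from it a flat steel strip hook, 24 wide (y), 5 thick, runs 125 towards the stand's -x, top at height 185, its free end turned up by 12 (to height 197). The handle's opening goes over the free end. Origin: under the post at bench level, z up
- hook_seat (a point): (sizes in mm) point on the hook strip's top where the middle of the handle board's underside belongs: 85 from the post's centre towards the turned-up end (whose inner face is 35 further on), height 185; axes as the stand
- extractor: (sizes in mm) fixed blue metal dust-extractor box, 250 (x) x 180 (y) x 100 tall; on its top a dark steel raised frame (200 x 146, 10 wide, top at height 110) round a grey painted hatch panel 172 (x) x 122 (y). Origin: centre of the underside, z up; hose port on +x, fastener nearer to -x
- hatch (a joint): travel of the hatch panel straight down, m: 0 = raised, 8 mm proud of the frame (top at height 118), 0.008 = home, flush with the frame (110). A sprung seal pushes it up: it moves from about 4 N and needs about 10 N to stay home; let go, it rises. The fastener rides on it. Unless the slot is in line (within about 0.15 rad) the fastener's tongue blocks the panel after 1 to 2 mm
- hatch_press (a point): (sizes in mm) centre of the round black pressing patch (40 across) on the hatch panel's bare top face (height 118 raised, 110 home), 90 from the fastener's axis towards the extractor's +x; axes as the extractor
- fastener (a joint): angle of the quarter-turn fastener, rad, counter-clockwise from above positive: 0 = its white slot line is in line with the white marks on panel and frame (along the extractor's x). It starts at 0.7 to 1.35, so turn it clockwise seen from above; it can be overturned to -0.5. It stays where it is left; friction 0.05 N m
- fastener_grip (a point): (sizes in mm) the point to grip: on the fastener's axis, 20 above the panel's top (height 138 with the panel raised). Red grip bar 44 long, 12 thick, top 33 above the panel, white slot line along its top, on a black disc 44 across, 6 high. Axes turn with it: x along the bar and slot, y across it, z up
- sanding_block: cork sanding block wrapped in red paper, 110 x 64 x 39, long side along x mm; origin in its underside; not part of the job, leave it
- rasp: steel rasp with black handle, 320 long along x, 26 thick mm; origin in its underside; not part of the job, leave it
- try_square: try square lying flat, dark wood stock 110 along y, steel blade along +x, 18 thick mm; origin in its underside; not part of the job, leave it
- mallet: wooden joiner's mallet lying down, 275 long along x, head 120 x 70 x 60 at +x mm; origin in its underside; not part of the job, leave it
- glue: upright white glue bottle with orange cap, 60 across, 160 tall mm; origin in its underside; not part of the job, leave it
- offcut: pale wood offcut, 130 (x) x 45 x 28 mm; origin in its underside; not part of the job, leave it

How it is judged:
On the way, in this order (a step that is already met when the one before it is completed fails the run):
1. the pail hangs by its handle board on the hook, let go (distance between pail_handle and hook_seat below 0.062 m and z of pail_handle in the frame of hook_seat above 0.04 m and x of pail_handle in the frame of hook_seat above -0.032 m and angle between pail's own z axis and vertical below 0.25 rad and contact force between pail and stand above 1 N and contact force between pail and the fingers below 0.1 N), for 0.3 s.
2. the fastener's slot is in line with the marks, the hatch still raised (value of joint fastener between -0.14 and 0.14 rad and value of joint hatch below 0.004 m), for 0.2 s.
3. the hatch is pressed home against its frame (value of joint hatch above 0.006 m and contact force between the fingers and extractor above 5 N), for 0.2 s.
At the end, for the whole second after the job is handed in: the pail hangs upright (within 0.25 rad) by its handle board on the hook strip, not touched by the fingers; the slot is in line within 0.14 rad (8 degrees); the hatch is within 2 mm of the end of its 8 mm travel, the fingers pressing with more than 5 N (all of step 1 and all of step 3 and value of joint fastener between -0.14 and 0.14 rad); the arm keeps its last pose, push and grip.
It fails at once if something that is not part of the job (sanding block, rasp, try square, mallet, glue bottle or offcut) is moved by more than 30 mm (distance of any of sanding_block, rasp, try_square, mallet, glue, offcut from where it was at the start of the episode above 0.03 m).
It also fails if it takes over 64 s, if anything falls off the work surface, if the arm or the gripper's body presses on something with over 40 N, if the wrist force passes 120 N, or if a joint passes its speed limit or range.

## Robot

A 6-joint arm with a two-finger parallel gripper is mounted at the origin on the work surface. World frame = base frame: x ahead of the robot, y to its left, z up, the work surface at z = 0. Lengths are in m, angles in rad, forces in N, time in s.
With the tool pointing down it reaches from about 0.35 to 0.975 m from the base axis. Payload 7.1 kg.
Tool frame: the origin (TCP) lies at the very end of the fingers, on their centre line; the grasp point (between the pads) lies 19 mm behind it (ctrl.pinch_z is the distance from the TCP to the grasp point, in m); z points along the fingers, y is the line along which they close (so a half turn about z gives the same grasp; the last joint's range is limited). The gripper opens to 88 mm and grips with 3 to 60 N. Pads are 20 mm wide; open, the fingers measure 115 mm over their backs; the gripper's body (75 mm by 178 mm) begins 61 mm behind the grasp point.
Start: joints at [1.17, 0.423, 1.63, -0, 1.089, -0.019], TCP at [0.233, 0.58, 0.223] pointing down, gripper open.
Joint ranges: [-3, 3], [-0.9, 2.11], [0.09, 2.58], [-1.31, 4.45], [0.11, 2.69], [-2.54, 2.54]. Speed limits (rad/s): [2.39, 2.39, 3.01, 3.14, 3.14, 3.14].

## Interface

Orientations are given as a unit quaternion [w, x, y, z].
In Python, from station import ctrl, cams, ticket gives the robot as it stands.
- The arm moves only by the tool arm_command, never from a script. Its argument "commands" is a list of rows, each a list of 6 numbers: the shift along the tool's x, y, z in cm, then the turn, a rotation vector about the tool's x, y, z in degrees. In form: [[dx, dy, dz, ax, ay, az], ...]. A call has 1 to 10 rows; each row shifts and turns the commanded pose from where the row before left it, along the tool's axes as they then stand; what a row does not reach is not made up. A row lasts 1/10 s, in which the tool goes at most 50 mm and 8.59 degrees, less where a joint would pass 70% of its speed; a pose out of reach is approached as far as the arm can. A call with a gripper value outside its range is refused whole. "gripper" is the finger opening in cm, from 0 to 8.78, set as the call begins (left out, the last holds). The fingers move at their own pace and stop on an object; "grip_force" is the grip in N (left out, the last holds). Time passes only in rows, so rows that do not move let the fingers close. It gives the time, the measured TCP pose, the force, the opening and the grip force at its end, in the units of the state.
- ctrl.get_state(): the state, without advancing time (a new reading comes with each control period).
- cams.camera(name): name is "side" or "top" or "wrist"; returns a dict with "pixels" (420x560x3 uint8, red, green, blue), "z_map" (420x560 float32, m along the optical axis (not along the pixel's ray), 0 where there is no reading), "fovy" (degrees; the focal length in pixels is half the picture's height over the tangent of half this angle, whatever the lens; pixels are square), "cx", "cy" (the principal point, pixels), "dist" ([k1, k2, p1, p2, k3] as OpenCV has them; the pictures are not rectified), "R" (3x3) and "t" (3): a world point X has camera coordinates R X + t. Camera axes: x right, y down, z forward; pixel columns grow to the right and rows downward; lengths in m; the calibration is good to about 2 mm. A picture is of the moment at which its call begins.
- ticket.close_job(): hands the job in; it is judged then, once.
Trained networks look in the newest picture that a camera, given by its name, has taken for a name from the list of things; names that differ only in an ending like _2 or _b are one class to them, and where a whole thing is asked for, a point or a joint stands for the part that bears it (a point fixed in the world has none). Each returns a list of dicts, best first, with "conf" (0 to 1); they miss things now and then, are a little off and sometimes report something else, mostly with a low value. They report only what shows in the picture. A call takes as long as a camera call.
- cams.outline_of(camera, label): "region" (420x560 bool, what is visible of it) and "at" ([row, column] in pixels, amid what is visible of it).
- cams.place_of(camera, label): "at" ([row, column] in pixels: a listed point, or the origin of a listed thing).
The state is a dict: "t": time; "joint_positions": joint angles; "joint_velocities": joint speeds; "tau": joint torques, N m; "tool_pos": TCP position; "tcp_rot": TCP orientation; "contact_force": force on the tool from outside, world axes, zero at the start; "moment": the same for the moment, N m; "gripper_width": opening from 0.0 (shut) to 1.0 (fully open); "gripper_force": force on a finger pad.
Only numpy, scipy, OpenCV 4.12 (cv2) and the standard library are available. Lean on these libraries where they do the work, as an engineer would, in place of code of your own. Each camera call takes 0.05 s, during which the arm holds its last target. There are 200 camera calls.

## Working session

There is one attempt and no reset: what is moved stays moved. The work goes in short steps, Python scripts to look and compute and a tool call to move; the robot and the scene stay as the last step left them, time stands still between calls to the robot, and variables do not carry over. Pictures are saved under pics/ and viewed, at most 10 in all, crops included, and the job is handed in when it is done.

Besides the shell and the picture viewer there is one more tool, called after "Call:" in YAML: its name, and indented under it one key for each argument. arm_command: Moves the arm, as the interface text tells. Its arguments: {"type":"object","properties":{"commands":{"type":"array","items":{"type":"array","items":{"type":"number"}}},"gripper":{"type":"number"},"grip_force":{"type":"number"}},"required":["commands"]}

```bash
ls; mkdir -p pics; cat > h.py <<'E'
import numpy as np, cv2
from station import ctrl, cams, ticket
from scipy.spatial.transform import Rotation as Ro
np.set_printoptions(precision=4, suppress=True)
def K(c):
    f=c["pixels"].shape[0]/2/np.tan(np.radians(c["fovy"])/2)
    return np.array([[f,0,c["cx"]],[0,f,c["cy"]],[0,0,1]])
def rays(c,uv):
    return cv2.undistortPoints(np.float32(uv).reshape(-1,1,2),K(c),np.float32(c["dist"])).reshape(-1,2)
def cloud(c,mask):
    v,u=np.nonzero(mask&(c["z_map"]>0)); z=c["z_map"][v,u]
    n=rays(c,np.c_[u,v]); P=np.c_[n*z[:,None],z]
    return (P-c["t"])@np.array(c["R"])
def atz(c,rc,h):
    n=rays(c,[[rc[1],rc[0]]])[0]; R=np.array(c["R"]); d=R.T@np.r_[n,1]; o=-R.T@np.array(c["t"])
    return o+d*(h-o[2])/d[2]
def save(c,name):
    cv2.imwrite("pics/"+name,cv2.cvtColor(c["pixels"],cv2.COLOR_RGB2BGR))
E
python3 - <<'E'
from h import *
for cam in ["top","side"]:
    c=cams.camera(cam); save(c,cam+"0.png")
    print(cam,c["fovy"],-np.array(c["R"]).T@c["t"])
    for n,h in [("pail_handle",.181),("hook_seat",.185),("hatch_press",.118),("fastener_grip",.138),("pail",0),("stand",0),("extractor",0),("glue",0),("mallet",0),("rasp",0),("sanding_block",0),("try_square",0),("offcut",0)]:
        r=cams.place_of(cam,n)
        print(n,[(np.round(d["at"]),round(d["conf"],2),atz(c,d["at"],h)) for d in r[:2]])
E
```

```text
pics
top 56.16636649939178 [0.3659 0.0063 1.3834]
pail_handle [(array([196., 274.]), 0.95, array([0.5418, 0.0217, 0.181 ]))]
hook_seat [(array([209., 193.]), 0.67, array([0.5068, 0.2708, 0.185 ]))]
hatch_press [(array([180., 366.]), 0.88, array([ 0.5963, -0.2803,  0.118 ]))]
fastener_grip [(array([204., 274.]), 0.71, array([0.5204, 0.0234, 0.138 ])), (array([207., 372.]), 0.47, array([ 0.5067, -0.293 ,  0.138 ]))]
pail [(array([205., 273.]), 0.67, array([0.5354, 0.0279, 0.    ])), (array([272., 160.]), 0.62, array([0.3063, 0.4289, 0.    ]))]
stand [(array([188., 210.]), 0.65, array([0.6013, 0.2501, 0.    ]))]
extractor [(array([198., 362.]), 0.62, array([ 0.5554, -0.2899,  0.    ]))]
glue [(array([214., 136.]), 0.61, array([0.514 , 0.5184, 0.    ]))]
mallet [(array([270., 159.]), 0.55, array([0.312 , 0.4328, 0.    ]))]
rasp [(array([221., 422.]), 0.96, array([ 0.4652, -0.5047,  0.    ])), (array([206., 374.]), 0.6, array([ 0.5233, -0.3305,  0.    ]))]
sanding_block [(array([146., 252.]), 0.65, array([0.7535, 0.1009, 0.    ]))]
try_square [(array([142., 311.]), 0.57, array([ 0.7617, -
[... 259 characters left out ...]
[0.5151, 0.257 , 0.185 ]))]
hatch_press [(array([167., 304.]), 0.7, array([ 0.5965, -0.2789,  0.118 ]))]
fastener_grip []
pail [(array([241., 270.]), 0.55, array([0.5339, 0.0197, 0.    ]))]
stand [(array([274., 216.]), 0.75, array([0.5958, 0.2509, 0.    ]))]
extractor [(array([192., 309.]), 0.62, array([ 0.5639, -0.2795,  0.    ]))]
glue [(array([339., 182.]), 0.8, array([0.511, 0.508, 0.   ]))]
mallet []
rasp [(array([343., 181.]), 0.53, array([0.5033, 0.521 , 0.    ]))]
sanding_block [(array([229., 210.]), 0.67, array([0.7508, 0.1138, 0.    ]))]
try_square [(array([194., 251.]), 0.71, array([ 0.7426, -0.1263,  0.    ]))]
offcut [(array([225., 249.]), 0.84, array([0.6456, 0.0064, 0.    ]))]
```

```bash
python3 - <<'E'
import cv2
t=cv2.imread("pics/top0.png")[110:310,110:450]; s=cv2.imread("pics/side0.png")[110:380,130:400]
cv2.imwrite("pics/tc.png",cv2.resize(t,None,fx=2.35,fy=2.35,interpolation=cv2.INTER_CUBIC)); cv2.imwrite("pics/sc.png",cv2.resize(s,None,fx=2.2,fy=2.2,interpolation=cv2.INTER_CUBIC))
E
python3 - <<'E'
from h import *
for cam in ["top","side"]:
    c=cams.camera(cam)
    al=np.ones(c["z_map"].shape,bool); P=cloud(c,al)
    # handle board top
    def box(x0,x1,y0,y1,z0,z1): 
        return P[(P[:,0]>x0)&(P[:,0]<x1)&(P[:,1]>y0)&(P[:,1]<y1)&(P[:,2]>z0)&(P[:,2]<z1)]
    for nm,b in [("board",(.44,.64,-.08,.12,.172,.19)),("hook",(.42,.66,.17,.33,.175,.19)),("frame",(.4,.75,-.45,-.1,.1,.123)),("bar",(.44,.56,-.36,-.22,.135,.16))]:
        q=box(*b)
        if len(q)<4: print(nm,len(q)); continue
        r=cv2.minAreaRect(np.float32(q[:,:2])*1000); m=q.mean(0)
        w,V=np.linalg.eigh(np.cov(q[:,:2].T)); a=np.degrees(np.arctan2(V[1,1],V[0,1]))
        print(cam,nm,len(q),"mean",m,"rect",np.round(r[0]),np.round(r[1]),"pc dir",a,"std",np.sqrt(w))
E
```

```text
top board 154 mean [0.5378 0.023  0.1812] rect [538.  23.] [98. 15.] pc dir 80.05139384284924 std [0.0042 0.0287]
top hook 316 mean [0.5366 0.2605 0.1854] rect [538. 261.] [ 25. 127.] pc dir 176.343039045529 std [0.0073 0.0375]
top frame 3186 mean [ 0.5569 -0.2774  0.1128] rect [ 560. -279.] [250. 179.] pc dir -169.0947825598552 std [0.0493 0.0691]
top bar 66 mean [ 0.5063 -0.2908  0.149 ] rect [ 507. -293.] [45. 13.] pc dir 76.03908848133541 std [0.0039 0.0133]
side board 120 mean [0.5379 0.0227 0.1798] rect [539.  23.] [100.  18.] pc dir 79.95317747686566 std [0.0044 0.0294]
side hook 218 mean [0.5451 0.2597 0.1853] rect [546. 259.] [ 28. 113.] pc dir 177.4421040518908 std [0.0075 0.0322]
side frame 930 mean [ 0.6037 -0.2619  0.113 ] rect [ 606. -268.] [160. 183.] pc dir 94.01971949571728 std [0.0417 0.049 ]
bar 2
```

View pics/tc.png

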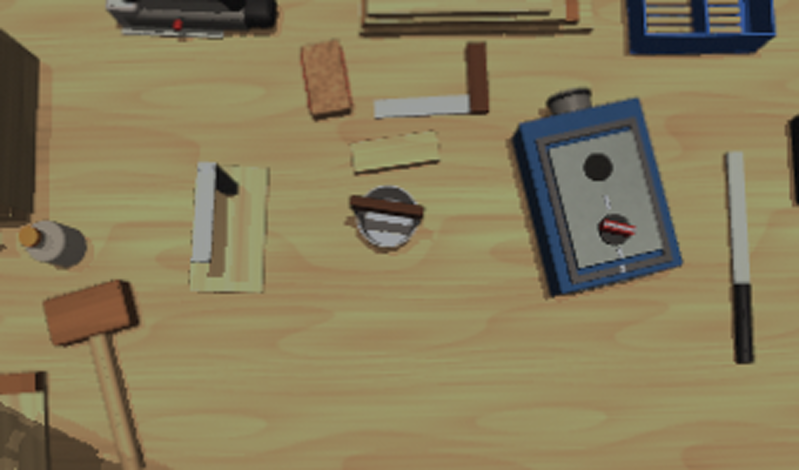

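View pics/sc.png

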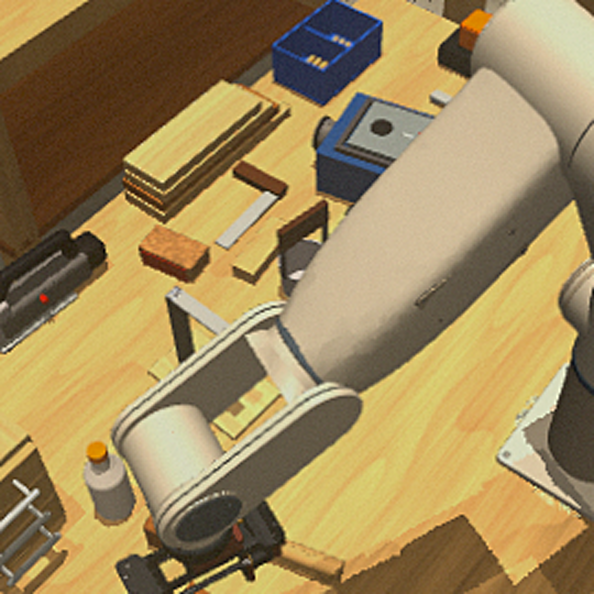

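The top crop shows the pail's board in the middle at about crop pixel (387,207). The hook strip is at left, with its free end towards the robot at about (200,260). On the extractor at right, the red fastener is at (617,230) and the black patch at (598,167). The side view is mostly blocked by the arm. The measured heights agree with the given sizes.

```bash
cat >> h.py <<'E'
def down(yaw_y):  # tool z down, tool y at world angle yaw_y (deg)
    a=np.radians(yaw_y); y=np.array([np.cos(a),np.sin(a),0]); z=np.array([0,0,-1.]); x=np.cross(y,z)
    return Ro.from_matrix(np.c_[x,y,z])
def cur():
    s=ctrl.get_state(); q=s["tcp_rot"]; return s,np.array(s["tool_pos"]),Ro.from_quat([q[1],q[2],q[3],q[0]])
def delta(p,yaw):
    s,p0,R0=cur(); Rt=down(yaw)
    print("t",s["t"],"shift cm",R0.inv().apply(np.array(p)-p0)*100,"rot deg",np.degrees((R0.inv()*Rt).as_rotvec()))
E
python3 - <<'E'
from h import *
s,p,R=cur(); print(s); print(R.as_matrix())
for y in (-10,170): delta([.538,.023,.36],y)
E
```

```text
{'t': 1.5, 'joint_positions': array([ 1.17  ,  0.4231,  1.6299, -0.    ,  1.0886, -0.019 ]), 'joint_velocities': array([-0.0016, -0.002 , -0.0005, -0.001 , -0.0015, -0.    ]), 'tau': array([  0.0003, -54.4572, -27.4039,   0.0645,   0.0169,  -0.    ]), 'tool_pos': array([0.2328, 0.58  , 0.2227]), 'tcp_rot': array([ 0.    ,  0.1897,  0.9818, -0.    ]), 'contact_force': array([0.0496, 0.4831, 0.1452]), 'moment': array([ 0.0176,  0.0214, -0.0231]), 'gripper_force': 0.0, 'gripper_width': 1.0021784398288136}
[[-0.928   0.3726 -0.    ]
 [ 0.3726  0.928  -0.0001]
 [-0.     -0.0001 -1.    ]]
t 1.5 shift cm [-49.0726 -40.3178 -13.7315] rot deg [-0.0022  0.0026 78.1241]
t 1.5 shift cm [-49.0726 -40.3178 -13.7315] rot deg [  -0.0028   -0.0023 -101.8759]
```

Call:
arm_command:
  commands:
    - [0, 0, -1.4, 0, 0, 7.8]
    - [0, 0, -1.4, 0, 0, 7.8]
    - [0, 0, -1.4, 0, 0, 7.8]
    - [0, 0, -1.4, 0, 0, 7.8]
    - [0, 0, -1.4, 0, 0, 7.8]
    - [0, 0, -1.4, 0, 0, 7.8]
    - [0, 0, -1.4, 0, 0, 7.8]
    - [0, 0, -1.4, 0, 0, 7.8]
    - [0, 0, -1.4, 0, 0, 7.8]
    - [0, 0, -1.4, 0, 0, 7.8]

```text
t: 2.5
tool_pos: [0.2328, 0.5799, 0.3632]
tcp_rot: [0.0, 0.767, 0.641, -0.0]
contact_force: [-0.8, -0.2, 0.4]
gripper_width: 1.002
gripper_force: 0.0
```

```bash
python3 - <<'E'
from h import *
delta([.52,.023,.36],-10)
E
```

```text
t 2.5 shift cm [-49.7283  38.1249   0.329 ] rot deg [ 0.0008  0.0045 -0.195 ]
```

Call:
arm_command:
  commands:
    - [-3.55, 2.72, 0, 0, 0, 0]
    - [-3.55, 2.72, 0, 0, 0, 0]
    - [-3.55, 2.72, 0, 0, 0, 0]
    - [-3.55, 2.72, 0, 0, 0, 0]
    - [-3.55, 2.72, 0, 0, 0, 0]
    - [-3.55, 2.72, 0, 0, 0, 0]
    - [-3.55, 2.72, 0, 0, 0, 0]
    - [-3.55, 2.72, 0, 0, 0, 0]
    - [-3.55, 2.72, 0, 0, 0, 0]
    - [-3.55, 2.72, 0, 0, 0, 0]

```text
t: 3.5
tool_pos: [0.4404, 0.1819, 0.363]
tcp_rot: [0.0, 0.765, 0.644, 0.0]
contact_force: [0.9, 0.7, 0.1]
gripper_width: 1.002
gripper_force: 0.0
```

Call:
arm_command:
  commands:
    - [-3.55, 2.72, 0, 0, 0, 0]
    - [-3.55, 2.72, 0, 0, 0, 0]
    - [-3.55, 2.72, 0, 0, 0, 0]
    - [-3.55, 2.72, 0, 0, 0, 0]
    - [0, 0, 0, 0, 0, 0]
    - [0, 0, 0, 0, 0, 0]
    - [0, 0, 0, 0, 0, 0]

```text
t: 4.2
tool_pos: [0.5223, 0.0257, 0.3626]
tcp_rot: [-0.0, 0.765, 0.644, -0.0]
contact_force: [0.1, -1.1, -0.6]
gripper_width: 1.001
gripper_force: 0.0
```

```bash
cat >> h.py <<'E'
def fit(P,b):
    q=P[(P[:,0]>b[0])&(P[:,0]<b[1])&(P[:,1]>b[2])&(P[:,1]<b[3])&(P[:,2]>b[4])&(P[:,2]<b[5])]
    if len(q)<5: return print(len(q))
    r=cv2.minAreaRect(np.float32(q[:,:2])*1000); w,V=np.linalg.eigh(np.cov(q[:,:2].T))
    print(len(q),"mean",q.mean(0),"rect",np.round(r[0],1),np.round(r[1],1),"rect ang %.1f"%r[2],"pc dir %.1f"%np.degrees(np.arctan2(V[1,1],V[0,1])))
E
python3 - <<'E'
from h import *
c=cams.camera("wrist"); save(c,"w1.png"); print("cam at",-np.array(c["R"]).T@c["t"])
P=cloud(c,np.ones(c["z_map"].shape,bool))
print("board");fit(P,(.44,.64,-.08,.12,.175,.19))
print("hook");fit(P,(.42,.66,.17,.33,.178,.19))
print("tip");fit(P,(.42,.66,.17,.33,.192,.2))
for cam in ["wrist","top","side"]:
  c=cams.camera(cam)
  for n,h in [("pail_handle",.181),("hook_seat",.185),("stand",0)]:
    print(cam,n,[(np.round(d["at"]),round(d["conf"],2),atz(c,d["at"],h)) for d in cams.place_of(cam,n)[:2]])
  if cam=="side":
    P=cloud(c,np.ones(c["z_map"].shape,bool))
    print("hook");fit(P,(.42,.66,.17,.33,.178,.19))
    print("tip");fit(P,(.42,.66,.17,.33,.192,.2))
delta([.538,.023,.36],-10)
E
```

```text
cam at [0.5364 0.1089 0.5244]
board
1091 mean [0.5393 0.0241 0.1803] rect [539.2  22.4] [99.3 14.1] rect ang 79.9 pc dir 79.8
hook
0
tip
0
wrist pail_handle [(array([190., 293.]), 0.67, array([0.5379, 0.0204, 0.181 ]))]
wrist hook_seat [(array([374., 303.]), 0.59, array([ 0.5114, -0.2371,  0.185 ]))]
wrist stand []
top pail_handle [(array([195., 276.]), 0.68, array([0.5432, 0.0158, 0.181 ]))]
top hook_seat [(array([208., 192.]), 0.6, array([0.5097, 0.2752, 0.185 ])), (array([190., 208.]), 0.23, array([0.5638, 0.2259, 0.185 ]))]
top stand [(array([192., 208.]), 0.93, array([0.5888, 0.2576, 0.    ]))]
side pail_handle [(array([191., 246.]), 0.63, array([0.6517, 0.0019, 0.181 ]))]
side hook_seat [(array([257., 230.]), 0.67, array([0.5011, 0.2591, 0.185 ]))]
side stand [(array([272., 215.]), 0.66, array([0.6016, 0.2467, 0.    ]))]
hook
248 mean [0.5347 0.26   0.1848] rect [533.6 259.1] [ 28.2 137.8] rect ang 87.1 pc dir 176.7
tip
18 mean [0.4817 0.2615 0.1955] rect [525.5 262.5] [119.7  21.1] rect ang 0.8 pc dir 176.7
t 4.85 shift cm [0.0568 1.5396 0.2683] rot deg [-0.0017  0.0014  0.1271]
```

View pics/w1.png

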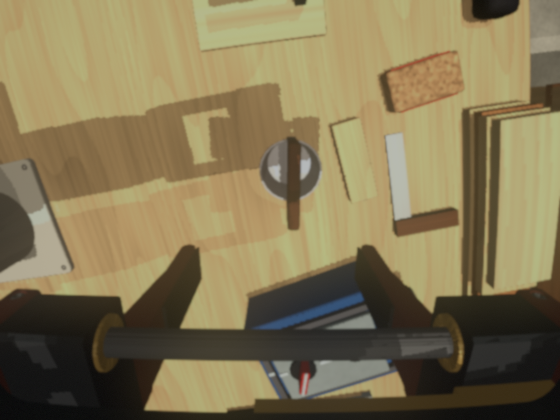

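The wrist view shows the dark board upright at about (293,185), between the open fingers. The stand is only partly visible at the top. All the board measurements agree: centre (0.539, 0.0225), direction 80°.

Call:
arm_command:
  commands:
    - [0.1, 1.6, 0, 0, 0, 0]
    - [0, 0, 3.5, 0, 0, 0]
    - [0, 0, 4.0, 0, 0, 0]
    - [0, 0, 4.0, 0, 0, 0]
    - [0, 0, 4.0, 0, 0, 0]
    - [0, 0, 3, 0, 0, 0]
    - [0, 0, 2, 0, 0, 0]
    - [0, 0, 0.4, 0, 0, 0]
    - [0, 0, 0, 0, 0, 0]
    - [0, 0, 0, 0, 0, 0]

```text
t: 5.85
tool_pos: [0.5396, 0.0233, 0.1548]
tcp_rot: [0.001, 0.765, 0.644, 0.001]
contact_force: [0.3, -0.1, -0.3]
gripper_width: 1.002
gripper_force: 0.0
```

```bash
python3 - <<'E'
from h import *
delta([.539,.0225,.150],-10.1)
E
```

```text
t 5.85 shift cm [-0.0884 -0.0497  0.4828] rot deg [ 0.106  -0.0212  0.2208]
```

Call:
arm_command:
  commands:
    - [-0.1, 0, 0.3, 0, 0, 0]
    - [0, 0, 0, 0, 0, 0]
    - [0, 0, 0, 0, 0, 0]

```text
t: 6.15
tool_pos: [0.5388, 0.0223, 0.1512]
tcp_rot: [0.0, 0.765, 0.644, 0.0]
contact_force: [1.0, 0.1, 0.0]
gripper_width: 0.996
gripper_force: 0.0
```

Call:
arm_command:
  commands:
    - [0, 0, 0, 0, 0, 0]
    - [0, 0, 0, 0, 0, 0]
    - [0, 0, 0, 0, 0, 0]
    - [0, 0, 0, 0, 0, 0]
    - [0, 0, 0, 0, 0, 0]
    - [0, 0, 0, 0, 0, 0]
    - [0, 0, 0, 0, 0, 0]
    - [0, 0, 0, 0, 0, 0]
  gripper: 0.5
  grip_force: 35

```text
t: 6.95
tool_pos: [0.5385, 0.0223, 0.1507]
tcp_rot: [0.0, 0.765, 0.644, -0.0]
contact_force: [-0.8, 0.2, 0.2]
gripper_width: 0.311
gripper_force: 0.0
```

Call:
arm_command:
  commands:
    - [0, 0, 0, 0, 0, 0]
    - [0, 0, 0, 0, 0, 0]
    - [0, 0, 0, 0, 0, 0]
    - [0, 0, 0, 0, 0, 0]
    - [0, 0, 0, 0, 0, 0]

```text
t: 7.45
tool_pos: [0.5384, 0.0223, 0.1506]
tcp_rot: [-0.0, 0.765, 0.644, -0.0]
contact_force: [0.6, 0.5, -1.4]
gripper_width: 0.158
gripper_force: 35.0
```

Call:
arm_command:
  commands:
    - [0, 0, -1, 0, 0, 0]
    - [0, 0, -1.5, 0, 0, 0]
    - [0, 0, -2, 0, 0, 0]
    - [0, 0, -2, 0, 0, 0]
    - [0, 0, -2, 0, 0, 0]
    - [0, 0, 0, 0, 0, -2.3]
    - [0, 0, 0, 0, 0, -2.3]
    - [0, 0, 0, 0, 0, -2.2]
    - [0, 0, 0, 0, 0, 0]
    - [0, 0, 0, 0, 0, 0]

```text
t: 8.45
tool_pos: [0.5383, 0.0223, 0.2359]
tcp_rot: [-0.0, 0.726, 0.687, -0.0]
contact_force: [-0.2, -0.1, -3.1]
gripper_width: 0.159
gripper_force: 35.0
```

```bash
python3 - <<'E'
from h import *
c=cams.camera("side")
P=cloud(c,np.ones(c["z_map"].shape,bool))
print("hook");fit(P,(.42,.66,.2,.33,.18,.19)); print("tip");fit(P,(.42,.52,.2,.33,.190,.2))
c=cams.camera("top")
P=cloud(c,np.ones(c["z_map"].shape,bool))
print("hook");fit(P,(.42,.66,.2,.33,.178,.191)); print("tip");fit(P,(.42,.52,.2,.33,.191,.21));print("all");fit(P,(.42,.66,.2,.33,.178,.21))
delta([.405,.0225,.238],-3.3)
delta([.405,.265,.238],-3.3)
E
```

```text
hook
244 mean [0.536  0.2602 0.1851] rect [532.9 259.6] [ 28.8 136. ] rect ang 86.4 pc dir 176.8
tip
24 mean [0.4737 0.264  0.1938] rect [486.3 263.5] [23.2 40.9] rect ang 87.6 pc dir 163.7
hook
333 mean [0.5361 0.2604 0.1856] rect [534.6 261.3] [ 25.8 132.3] rect ang 86.8 pc dir 176.8
tip
16 mean [0.4689 0.2644 0.1968] rect [468.9 264.7] [23.2  3.2] rect ang 88.4 pc dir 88.8
all
354 mean [0.5332 0.2606 0.1862] rect [533.9 261.3] [ 25.8 133.7] rect ang 86.8 pc dir 176.8
t 8.55 shift cm [ -0.7053 -13.3207  -0.2206] rot deg [-0.0102  0.0014  0.1842]
t 8.55 shift cm [ 23.5089 -14.6387  -0.2209] rot deg [-0.0102  0.0014  0.1842]
```

Call:
arm_command:
  commands:
    - [0, -2, -0.2, 0, 0, 0]
    - [0, -4, 0, 0, 0, 0]
    - [-0.7, -4, 0, 0, 0, 0]
    - [0, -3.3, 0, 0, 0, 0]
    - [2, 0, 0, 0, 0, 0]
    - [3.5, 0, 0, 0, 0, 0]
    - [4, 0, 0, 0, 0, 0]
    - [4, 0, 0, 0, 0, 0]
    - [4, -0.5, 0, 0, 0, 0]
    - [3, -0.5, 0, 0, 0, 0]

```text
t: 9.55
tool_pos: [0.4063, 0.2299, 0.2379]
tcp_rot: [-0.0, 0.726, 0.688, 0.0]
contact_force: [1.5, 0.3, -2.9]
gripper_width: 0.159
gripper_force: 35.0
```

Call:
arm_command:
  commands:
    - [2.4, -0.3, 0, 0, 0, 0]
    - [1.3, 0, 0, 0, 0, 0]
    - [0, 0, 0, 0, 0, 0]
    - [0, 0, 0, 0, 0, 0]
    - [0, 0, 0, 0, 0, 0]

```text
t: 10.05
tool_pos: [0.4053, 0.2637, 0.2376]
tcp_rot: [0.0, 0.726, 0.687, -0.0]
contact_force: [-0.2, 0.1, -2.9]
gripper_width: 0.153
gripper_force: 35.0
```

```bash
python3 - <<'E'
from h import *
delta([.512,.2625,.236],-3.3)
a=cams.camera("side"); b=cams.camera("wrist")
for n,c in (("side",a),("wrist",b)):
    P=cloud(c,np.ones(c["z_map"].shape,bool)); print(n); fit(P,(.44,.66,.2,.33,.18,.19)); fit(P,(.44,.49,.2,.33,.19,.21))
im=np.hstack([a["pixels"][150:400,150:400],cv2.resize(b["pixels"],None,fx=.6,fy=.6)[:250]])
cv2.imwrite("pics/pre.png",cv2.cvtColor(cv2.resize(im,None,fx=1.35,fy=1.35),cv2.COLOR_RGB2BGR))
E
```

```text
t 10.05 shift cm [ 0.4674 10.6628  0.152 ] rot deg [-0.0231  0.0354  0.165 ]
side
246 mean [0.5359 0.26   0.1852] rect [532.8 259.6] [ 26.5 135.1] rect ang 86.1 pc dir 176.7
20 mean [0.4716 0.2648 0.1951] rect [475.6 263. ] [22.8 19.8] rect ang 79.9 pc dir 57.3
wrist
5374 mean [0.535  0.2628 0.1847] rect [535.  261.9] [ 25.1 134.2] rect ang 86.9 pc dir 176.7
327 mean [0.4701 0.2662 0.1956] rect [470.6 265.6] [24.7  5.4] rect ang 86.4 pc dir 86.4
```

View pics/pre.png

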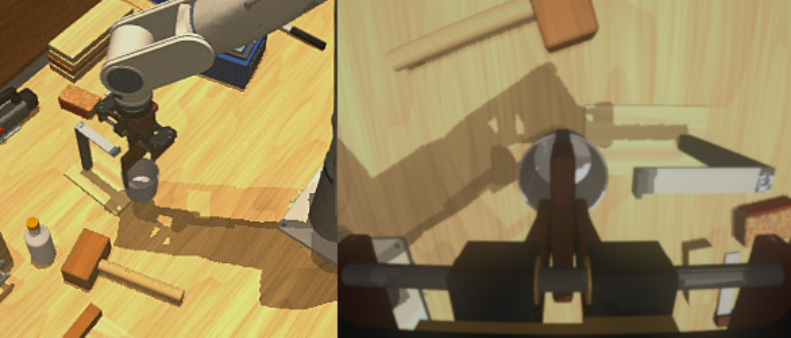

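The side and wrist views show the pail gripped clear in front of the hook, with the hook strip at right in the wrist view, running along the tool's y at about row 180. The hook fit agrees with the earlier one, so I thread the opening over the tip.

Call:
arm_command:
  commands:
    - [0.2, 1.5, 0, 0, 0, 0]
    - [0.3, 2.5, 0, 0, 0, 0]
    - [0, 3, 0, 0, 0, 0]
    - [0, 2.5, 0, 0, 0, 0]
    - [0, 1.2, 0, 0, 0, 0]
    - [0, 0, 0, 0, 0, 0]
    - [0, 0, 0, 0, 0, 0]
    - [0, 0, 0, 0, 0, 0]

```text
t: 10.95
tool_pos: [0.5114, 0.2639, 0.2375]
tcp_rot: [-0.0, 0.726, 0.688, -0.001]
contact_force: [-0.9, -0.6, -3.0]
gripper_width: 0.157
gripper_force: 35.0
```

```bash
python3 - <<'E'
from h import *
delta([.512,.2635,.201],-3.3)
E
```

```text
t 10.95 shift cm [-0.0373  0.0706  3.6469] rot deg [-0.0608  0.0229  0.2424]
```

Call:
arm_command:
  commands:
    - [0, 0, 1, 0, 0, 0]
    - [0, 0, 1, 0, 0, 0]
    - [0, 0, 0.8, 0, 0, 0]
    - [0, 0, 0.4, 0, 0, 0]
    - [0, 0, 0.3, 0, 0, 0]
    - [0, 0, 0.15, 0, 0, 0]
    - [0, 0, 0, 0, 0, 0]
    - [0, 0, 0, 0, 0, 0]

```text
t: 11.75
tool_pos: [0.5127, 0.2641, 0.2014]
tcp_rot: [0.0, 0.726, 0.688, 0.0]
contact_force: [0.9, 1.0, -2.9]
gripper_width: 0.156
gripper_force: 35.0
```

Call:
arm_command:
  commands:
    - [0, 0, 0.1, 0, 0, 0]
    - [0, 0, 0.1, 0, 0, 0]
    - [0, 0, 0, 0, 0, 0]
    - [0, 0, 0, 0, 0, 0]

```text
t: 12.15
tool_pos: [0.5128, 0.2642, 0.2005]
tcp_rot: [0.0, 0.726, 0.688, 0.001]
contact_force: [-2.9, -1.7, 5.9]
gripper_width: 0.159
gripper_force: 35.0
```

Contact: the force went from -2.9 to +5.9 N, so the board is seated. Opening the fingers a little and retreating upward.

Call:
arm_command:
  commands:
    - [0, 0, 0, 0, 0, 0]
    - [0, 0, 0, 0, 0, 0]
    - [0, 0, 0, 0, 0, 0]
    - [0, 0, 0, 0, 0, 0]
    - [0, 0, 0, 0, 0, 0]
    - [0, 0, 0, 0, 0, 0]
  gripper: 4

```text
t: 12.75
tool_pos: [0.5124, 0.2641, 0.1991]
tcp_rot: [-0.0, 0.726, 0.688, -0.0]
contact_force: [0.7, -0.0, 0.4]
gripper_width: 0.453
gripper_force: 0.0
```

Call:
arm_command:
  commands:
    - [0, 0, -0.5, 0, 0, 0]
    - [0, 0, -1.5, 0, 0, 0]
    - [0, 0, -2.5, 0, 0, 0]
    - [0, 0, -4, 0, 0, 0]
    - [0, 0, -4, 0, 0, 0]
    - [0, 0, -3.5, 0, 0, 0]
    - [0, 0, 0, 0, 0, 0]

```text
t: 13.45
tool_pos: [0.5147, 0.2652, 0.3653]
tcp_rot: [0.001, 0.726, 0.688, 0.005]
contact_force: [0.1, -0.4, -0.8]
gripper_width: 0.453
gripper_force: 0.0
```

```bash
python3 - <<'E'
from h import *
a=cams.camera("side"); b=cams.camera("wrist"); d=cams.camera("top")
for c in (a,b):
    P=cloud(c,np.ones(c["z_map"].shape,bool)); fit(P,(.44,.6,.15,.36,.222,.24))
P=cloud(d,np.ones(d["z_map"].shape,bool)); 
print("frame");fit(P,(.4,.75,-.45,-.1,.1055,.1145));print("panel");fit(P,(.4,.75,-.45,-.1,.1155,.121)); print("box");fit(P,(.4,.75,-.45,-.1,.095,.121)); print("bar"); fit(P,(.44,.56,-.36,-.22,.14,.16))
for n,h in (("fastener_grip",.138),("hatch_press",.118)): print(n,[(np.round(x["at"]),x["conf"],atz(d,x["at"],h)) for x in cams.place_of("top",n)])
im=np.hstack([a["pixels"][150:400,150:400],cv2.resize(b["pixels"],None,fx=.6,fy=.6)[:250]])
cv2.imwrite("pics/hung.png",cv2.cvtColor(cv2.resize(im,None,fx=1.35,fy=1.35),cv2.COLOR_RGB2BGR))
print(ctrl.get_state()["joint_positions"])
for y in (-18,162): delta([.507,-.293,.30],y)
E
```

```text
148 mean [0.5091 0.2638 0.2299] rect [510.9 263.4] [99.  18.1] rect ang 87.2 pc dir 86.6
1473 mean [0.5125 0.2668 0.2302] rect [512.1 264.1] [99.6 14. ] rect ang 87.1 pc dir 86.9
frame
715 mean [ 0.5518 -0.2777  0.1105] rect [ 558.3 -279. ] [245.2 171.6] rect ang 13.9 pc dir -169.8
panel
1315 mean [ 0.5542 -0.28    0.1184] rect [ 550.5 -282.2] [209.9 146.1] rect ang 11.7 pc dir -172.2
box
3488 mean [ 0.559  -0.2747  0.1099] rect [ 560.6 -279.4] [251.6 181.4] rect ang 11.9 pc dir -168.3
bar
62 mean [ 0.5062 -0.2916  0.1508] rect [ 506.8 -292.1] [43.1 12.4] rect ang 75.1 pc dir 75.3
fastener_grip [(array([205., 194.]), 0.58, array([0.5235, 0.2784, 0.138 ])), (array([208., 372.]), 0.42, array([ 0.5006, -0.2894,  0.138 ]))]
hatch_press []
[ 0.4551  0.2246  1.5943 -0.      1.3256  0.5088]
t 13.7 shift cm [-55.603    2.5322   5.8244] rot deg [-0.1333  0.0998 14.9241]
t 13.7 shift cm [-55.603    2.5322   5.8244] rot deg [  -0.1445   -0.1931 -165.0757]
```

View pics/hung.png

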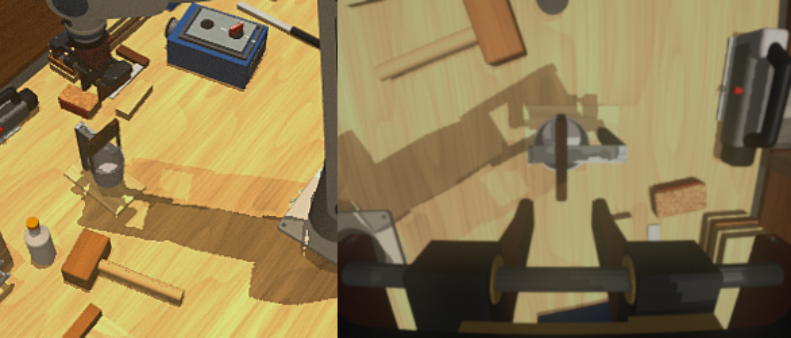

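The pail hangs upright on the strip: board at (0.512, 0.264), top at 0.230, with the fingers clear above it. In the side crop the fastener is visible at about (237,30). Next I go over the fastener, with the fingers closing across the bar (tool y at -14.7°).

Call:
arm_command:
  commands:
    - [0, 0, 0, 0, 0, 5.9]
    - [0, 0, 0, 0, 0, 5.8]
    - [-4.16, 1.03, 0.3, 0, 0, 0]
    - [-4.16, 1.03, 0.3, 0, 0, 0]
    - [-4.16, 1.03, 0.3, 0, 0, 0]
    - [-4.16, 1.03, 0.3, 0, 0, 0]
    - [-4.16, 1.03, 0.3, 0, 0, 0]
    - [-4.16, 1.03, 0.3, 0, 0, 0]
    - [-4.16, 1.03, 0.3, 0, 0, 0]
    - [-4.16, 1.03, 0.3, 0, 0, 0]

```text
t: 14.7
tool_pos: [0.5063, -0.0803, 0.3337]
tcp_rot: [-0.001, 0.792, 0.61, -0.001]
contact_force: [1.1, 0.7, -0.3]
gripper_width: 0.458
gripper_force: 0.0
```

Call:
arm_command:
  commands:
    - [-4.16, 1.03, 0.3, 0, 0, 0]
    - [-4.16, 1.03, 0.3, 0, 0, 0]
    - [-4.16, 1.03, 0.3, 0, 0, 0]
    - [-4.16, 1.03, 0.3, 0, 0, 0]
    - [-4.16, 1.03, 0.3, 0, 0, 0]
    - [0, 0, 0, 0, 0, 0]
    - [0, 0, 0, 0, 0, 0]
    - [0, 0, 0, 0, 0, 0]

```text
t: 15.5
tool_pos: [0.5037, -0.2919, 0.3193]
tcp_rot: [-0.001, 0.792, 0.61, -0.0]
contact_force: [0.5, 0.3, 1.0]
gripper_width: 0.455
gripper_force: 0.0
```

```bash
python3 - <<'E'
from h import *
b=cams.camera("wrist"); save(b,"w2.png")
P=cloud(b,np.ones(b["z_map"].shape,bool))
print("bar"); fit(P,(.44,.57,-.36,-.22,.142,.16)); print("panel"); fit(P,(.4,.75,-.45,-.1,.114,.123)); print("frame");fit(P,(.4,.75,-.45,-.1,.106,.1145));print("box"); fit(P,(.4,.75,-.45,-.1,.095,.121))
for n,h in (("fastener_grip",.138),("hatch_press",.118)): print(n,[(np.round(x["at"]),x["conf"],atz(b,x["at"],h)) for x in cams.place_of("wrist",n)])
print(ctrl.get_state()["joint_positions"]); delta([.507,-.292,.3],-14.7)
E
```

```text
bar
448 mean [ 0.508  -0.2906  0.1507] rect [ 507.9 -291.6] [44.3 10.9] rect ang 75.2 pc dir 75.4
panel
14479 mean [ 0.5563 -0.2781  0.1178] rect [ 551.7 -282.3] [172.7 122. ] rect ang 11.5 pc dir -169.5
frame
4902 mean [ 0.5553 -0.2749  0.1097] rect [ 551.6 -282.9] [210.7 147.1] rect ang 11.8 pc dir -166.7
box
29011 mean [ 0.5653 -0.2712  0.1103] rect [ 561.3 -280.2] [250.4 179.9] rect ang 11.8 pc dir -169.0
fastener_grip [(array([185., 284.]), 0.59, array([ 0.5102, -0.2901,  0.138 ]))]
hatch_press []
[-0.5451  0.2634  1.6278  0.0001  1.2507 -0.2889]
t 15.65 shift cm [0.0443 0.2827 2.019 ] rot deg [-0.0101 -0.0111  0.0189]
```

View pics/w2.png

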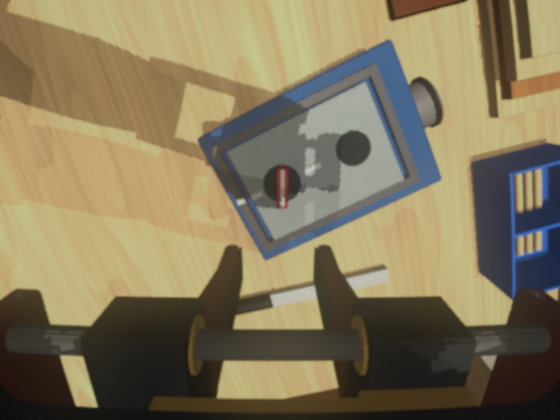

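The wrist view shows the red bar at about (283,187), upright in the picture and therefore across the closing direction. The white marks lie along the panel, with the patch at (353,148). The fits agree: extractor yaw 11.8°, fastener at (0.508, -0.2915), bar 63.5° counter-clockwise of the marks.

Call:
arm_command:
  commands:
    - [0.1, 0.4, 2.5, 0, 0, 0]
    - [0, 0, 4, 0, 0, 0]
    - [0, 0, 4, 0, 0, 0]
    - [0, 0, 4, 0, 0, 0]
    - [0, 0, 2.5, 0, 0, 0]
    - [0, 0, 1, 0, 0, 0]
    - [0, 0, 0.5, 0, 0, 0]
    - [0, 0, 0, 0, 0, 0]
    - [0, 0, 0, 0, 0, 0]

```text
t: 16.55
tool_pos: [0.5091, -0.2935, 0.1367]
tcp_rot: [0.001, 0.792, 0.61, 0.0]
contact_force: [-0.7, 0.1, 1.1]
gripper_width: 0.453
gripper_force: 0.0
```

```bash
python3 - <<'E'
from h import *
delta([.508,-.2915,.1285],-14.7)
E
```

```text
t 16.55 shift cm [ 0.1614 -0.1572  0.8166] rot deg [ 0.1381  0.0401 -0.0615]
```

Call:
arm_command:
  commands:
    - [0.15, -0.1, 0.4, 0, 0, 0]
    - [0, 0, 0.3, 0, 0, 0]
    - [0, 0, 0, 0, 0, 0]
    - [0, 0, 0, 0, 0, 0]

```text
t: 16.95
tool_pos: [0.5075, -0.2914, 0.1283]
tcp_rot: [0.0, 0.792, 0.61, 0.0]
contact_force: [-0.9, -0.1, -0.1]
gripper_width: 0.456
gripper_force: 0.0
```

```bash
python3 - <<'E'
from h import *
delta([.508,-.2915,.1285],-14.7)
E
```

```text
t 16.95 shift cm [ 0.0006  0.0469 -0.0237] rot deg [ 0.0037  0.0017 -0.0757]
```

Well placed. Closing with a light grip.

Call:
arm_command:
  commands:
    - [0, 0, 0, 0, 0, 0]
    - [0, 0, 0, 0, 0, 0]
    - [0, 0, 0, 0, 0, 0]
    - [0, 0, 0, 0, 0, 0]
    - [0, 0, 0, 0, 0, 0]
    - [0, 0, 0, 0, 0, 0]
    - [0, 0, 0, 0, 0, 0]
  gripper: 0.5
  grip_force: 20

```text
t: 17.65
tool_pos: [0.5081, -0.2915, 0.1283]
tcp_rot: [0.0, 0.792, 0.61, 0.0]
contact_force: [4.3, -1.3, -3.9]
gripper_width: 0.137
gripper_force: 20.0
```

Call:
arm_command:
  commands:
    - [0, 0, 0, 0, 0, 7]
    - [0, 0, 0, 0, 0, 7]
    - [0, 0, 0, 0, 0, 7]
    - [0, 0, 0, 0, 0, 7]
    - [0, 0, 0, 0, 0, 7]
    - [0, 0, 0, 0, 0, 7]
    - [0, 0, 0, 0, 0, 7]
    - [0, 0, 0, 0, 0, 7]
    - [0, 0, 0, 0, 0, 7.5]
    - [0, 0, 0, 0, 0, 0]

```text
t: 18.65
tool_pos: [0.509, -0.2925, 0.1283]
tcp_rot: [0.001, 0.995, 0.1, 0.001]
contact_force: [7.1, -4.3, -5.8]
gripper_width: 0.135
gripper_force: 20.0
```

Call:
arm_command:
  commands:
    - [0, 0, 0, 0, 0, 0]
    - [0, 0, 0, 0, 0, 0]

```text
t: 18.85
tool_pos: [0.509, -0.2925, 0.1283]
tcp_rot: [0.001, 0.995, 0.102, 0.001]
contact_force: [6.8, -4.2, -5.6]
gripper_width: 0.131
gripper_force: 20.0
```

```bash
python3 - <<'E'
from h import *
delta([.508,-.2915,.1285],-78.2); s=ctrl.get_state(); print(s["contact_force"],s["moment"])
E
```

```text
t 18.85 shift cm [-0.0749 -0.1152 -0.019 ] rot deg [ 0.1551 -0.1442 -0.0764]
[ 6.7681 -4.1528 -5.6486] [-0.671  -0.976  -0.0225]
```

Call:
arm_command:
  commands:
    - [0, 0, 0, 0, 0, 0]
    - [0, 0, 0, 0, 0, 0]
    - [0, 0, 0, 0, 0, 0]
    - [0, 0, 0, 0, 0, 0]
    - [0, 0, 0, 0, 0, 0]
  gripper: 4

```text
t: 19.35
tool_pos: [0.5073, -0.2913, 0.1282]
tcp_rot: [-0.0, 0.995, 0.102, -0.0]
contact_force: [0.1, -0.3, 0.8]
gripper_width: 0.453
gripper_force: 0.0
```

Call:
arm_command:
  commands:
    - [0, 0, -1, 0, 0, 0]
    - [0, 0, -2, 0, 0, 0]
    - [0, 0, -4, 0, 0, 0]
    - [0, 0, -4, 0, 0, 0]
    - [0, 0, -4, 0, 0, 0]
    - [0, 0, -1, 0, 0, 0]
    - [0, 0, 0, 0, 0, 0]
    - [0, 0, 0, 0, 0, 0]
  gripper: 0

```text
t: 20.15
tool_pos: [0.5069, -0.2909, 0.2872]
tcp_rot: [-0.0, 0.995, 0.102, -0.001]
contact_force: [0.1, 0.7, -0.5]
gripper_width: 0.004
gripper_force: 0.0
```

```bash
python3 - <<'E'
from h import *
b=cams.camera("wrist"); save(b,"w3.png")
P=cloud(b,np.ones(b["z_map"].shape,bool))
print("bar"); fit(P,(.44,.57,-.36,-.22,.142,.16)); print("panel"); fit(P,(.4,.75,-.45,-.1,.114,.123)); print("box"); fit(P,(.4,.75,-.45,-.1,.095,.121))
print([(np.round(x["at"]),x["conf"],atz(b,x["at"],.118)) for x in cams.place_of("wrist","hatch_press")])
delta([.596,-.273,.2],-78.2)
d=cams.camera("top"); P=cloud(d,np.ones(d["z_map"].shape,bool)); print("top bar"); fit(P,(.44,.57,-.36,-.22,.142,.16)); print("pail"); fit(P,(.44,.6,.15,.36,.222,.24))
E
```

```text
bar
539 mean [ 0.5093 -0.2911  0.1506] rect [ 508.1 -291.7] [43.9 11.5] rect ang 11.6 pc dir -168.4
panel
18468 mean [ 0.5613 -0.2805  0.1178] rect [ 551.7 -282.6] [172.5 122.9] rect ang 11.7 pc dir -168.8
box
36943 mean [ 0.5765 -0.2775  0.1104] rect [ 562.2 -280.6] [248.6 180.9] rect ang 12.1 pc dir -167.9
[(array([102., 280.]), 0.71, array([ 0.5944, -0.2744,  0.118 ]))]
t 20.25 shift cm [9.1393 0.0944 8.6015] rot deg [-0.1314  0.1437 -0.0748]
top bar
0
pail
169 mean [0.5111 0.262  0.2311] rect [511.8 262.6] [101.5  14.3] rect ang 86.6 pc dir 86.6
```

View pics/w3.png

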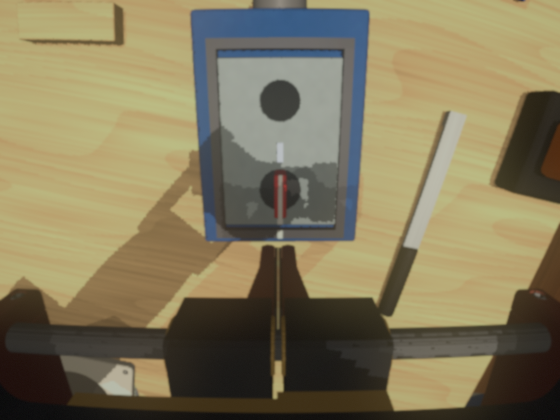

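The white slot is in line with the white marks: the bar at (280,195) is upright between the marks at (280,150) and (280,235). Its fitted direction of 11.6° matches the panel's 11.7°. The panel is still raised at 0.118 and the fingers are shut. Next is the black patch at (280,101), which is (0.595, -0.2735).

Call:
arm_command:
  commands:
    - [3, 0, 0, 0, 0, 0]
    - [4, 0.1, 0, 0, 0, 0]
    - [2, 0, 1, 0, 0, 0]
    - [0, 0, 4, 0, 0, 0]
    - [0, 0, 4, 0, 0, 0]
    - [0, 0, 3.5, 0, 0, 0]
    - [0, 0, 2, 0, 0, 0]
    - [0, 0, 1, 0, 0, 0]
    - [0, 0, 0, 0, 0, 0]
    - [0, 0, 0, 0, 0, 0]

```text
t: 21.3
tool_pos: [0.5963, -0.2743, 0.1336]
tcp_rot: [0.0, 0.995, 0.102, 0.0]
contact_force: [-0.1, 0.1, -0.3]
gripper_width: 0.004
gripper_force: 0.0
```

```bash
python3 - <<'E'
from h import *
delta([.595,-.2735,.110],-78.2)
E
```

```text
t 21.3 shift cm [-0.1105 -0.1037  2.3644] rot deg [ 0.0189 -0.0275 -0.0804]
```

Call:
arm_command:
  commands:
    - [0, 0, 1, 0, 0, 0]
    - [0, 0, 0.4, 0, 0, 0]
    - [0, 0, 0.2, 0, 0, 0]
    - [0, 0, 0.2, 0, 0, 0]
    - [0, 0, 0.2, 0, 0, 0]
    - [0, 0, 0.2, 0, 0, 0]
    - [0, 0, 0.1, 0, 0, 0]
    - [0, 0, 0, 0, 0, 0]
    - [0, 0, 0, 0, 0, 0]

```text
t: 22.2
tool_pos: [0.5959, -0.2741, 0.1114]
tcp_rot: [0.0, 0.995, 0.102, 0.0]
contact_force: [-3.4, 1.9, 8.7]
gripper_width: 0.007
gripper_force: 4.3
```

Call:
arm_command:
  commands:
    - [0, 0, 0.1, 0, 0, 0]
    - [0, 0, 0.1, 0, 0, 0]
    - [0, 0, 0.1, 0, 0, 0]
    - [0, 0, 0, 0, 0, 0]
    - [0, 0, 0, 0, 0, 0]
    - [0, 0, 0, 0, 0, 0]

```text
t: 22.8
tool_pos: [0.596, -0.2741, 0.1102]
tcp_rot: [0.0, 0.995, 0.102, 0.0]
contact_force: [-8.0, 3.2, 21.4]
gripper_width: 0.006
gripper_force: 10.8
```

Call:
arm_command:
  commands:
    - [0, 0, 0, 0, 0, 0]
    - [0, 0, 0, 0, 0, 0]
    - [0, 0, 0, 0, 0, 0]
    - [0, 0, 0, 0, 0, 0]

```text
t: 23.2
tool_pos: [0.596, -0.2741, 0.1102]
tcp_rot: [0.0, 0.995, 0.102, 0.0]
contact_force: [-8.0, 4.4, 20.9]
gripper_width: 0.004
gripper_force: 10.8
```

```bash
python3 - <<'E'
from h import *
for n in ("side","wrist","top"):
    c=cams.camera(n); P=cloud(c,np.ones(c["z_map"].shape,bool)); print(n,"bar"); fit(P,(.47,.55,-.33,-.25,.134,.148))
    print("pail"); fit(P,(.44,.6,.15,.36,.222,.24))
    a=np.radians(11.7); L=(P[:,:2]-[.5517,-.2825])@np.array([[np.cos(a),-np.sin(a)],[np.sin(a),np.cos(a)]])
    m=(abs(L[:,0])<.08)&(abs(L[:,1])<.055)&(abs(L[:,1])>.03)&(P[:,2]<.13)&(P[:,2]>.1)
    if m.sum()>5: print("panel z",np.median(P[m,2]),m.sum())
s=ctrl.get_state(); print(s["tool_pos"],s["contact_force"])
E
```

```text
side bar
41 mean [ 0.5081 -0.2912  0.1407] rect [ 508.3 -291.7] [44.1 20.9] rect ang 9.9 pc dir -169.2
pail
151 mean [0.5091 0.264  0.23  ] rect [510.3 263.5] [99.1 18.1] rect ang 88.9 pc dir 87.5
panel z 0.11064687923292928 311
wrist bar
39 mean [ 0.5288 -0.2853  0.1369] rect [ 528.4 -286.2] [4.4 2.8] rect ang 73.7 pc dir 100.5
pail
0
panel z 0.10969660670613825 8216
top bar
0
pail
166 mean [0.5113 0.2628 0.2311] rect [511.9 262.2] [101.4  14.4] rect ang 86.9 pc dir 86.7
panel z 0.11096413198888652 17
[ 0.596  -0.2741  0.1102] [-8.0637  3.5042 21.009 ]
```

The panel is flush at 0.110, held at about 21 N. The slot is in line and the pail is still on the hook, so I hand in.

```bash
python3 -c "
from station import ticket
print(ticket.close_job())"
```

```text
the job is handed in; nothing more can be done
None
```

I handed the job in at about 23 s of the 64 s, with no verdict returned: the pail hangs on the hook, the fastener slot is in line with the marks, and the hatch is held flush at about 21 N.

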